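Tip the cold chisel out of its tall holder into the tray

TASK

The short steel chisel sits too deep in the tall square holder to be gripped: take up the holder, tilt it until the chisel slides out, and get the chisel lying in the shallow grey tray. Do it gently, without letting the holder topple or drop and without dropping the chisel from a height, leave the empty holder resting on the bench clear of the tray, and leave the other things where they stand.

Things in the scene. Friction and masses are not known exactly. Their poses are not given: they have to be found in the camera images.
- holder: tall narrow square tube of grey plastic, closed at the bottom and open at the top, loose, about 0.16 kg: 40 x 40 mm outside, 150 mm tall, walls 4 mm (bore 32 x 32 mm), floor 6 mm thick. Stands upright on the bench at the start, with the chisel inside. Origin at the centre of the underside; z runs along the tube to the mouth; x and y are square to its flat sides
- holder_mouth (a point): centre of the holder's open mouth, 150 mm along z from its origin
- holder_mid (a point): centre of the holder, 75 mm along z from its origin
- chisel: short cold chisel of plain steel, loose, about 0.14 kg, 82 mm long: body 16 x 16 mm square, thinning in its last 20 mm to an edge 18 mm wide and 5 mm thick. Stands in the holder at the start, edge up, its top some 62 mm below the mouth. It slides freely in the bore, out of the mouth once the mouth points some 25 to 40 degrees below level (friction varies). Origin at the centre of its blunt end, z along it to the edge
- chisel_mid (a point): middle of the chisel, 41 mm along z from its origin
- tray: shallow open grey plastic tray fixed to the bench, 160 mm along its x, 220 mm along its y, 40 mm high, walls and floor 5 mm. Origin at the centre of its underside, z up
- tape: bystander: roll of black tape lying flat, 90 mm across, 24 mm high, origin at the centre of its underside
- jar: bystander: screw jar standing upright, 60 mm across, 75 mm high, origin at the centre of its underside
- bin: bystander: small open grey stock bin with a few bolts in it, 80 mm along its x, 110 mm along its y, 55 mm high, heavy 0.5 kg, origin at the centre of its underside
Not all that is in view belongs to the job. Leave any purple look-alike of the holder alone.

How it is judged:
By the outcome, as a careful person would: the job done as asked, in the order asked, and still so for the second after the job is handed in, with the robot touching nothing.
It also fails if it takes over 67 s, if anything falls off the work surface, if the arm or the gripper's body presses on something with over 40 N, if the wrist force passes 120 N, or if a joint passes its speed limit or range.

ROBOT

A 6-joint arm with a two-finger parallel gripper is mounted at the origin on the work surface. World frame = base frame: x ahead of the robot, y to its left, z up, the work surface at z = 0. Lengths are in m, angles in rad, forces in N, time in s.
With the tool pointing down it reaches from about 0.3 to 0.775 m from the base axis. Payload 14.6 kg.
Tool frame: the origin (TCP) lies midway between the tips of the shut fingers; the grasp point (between the pads) lies 19 mm behind it; z points along the fingers, y is the line along which they close (so a half turn about z gives the same grasp; the last joint's range is limited). The gripper opens to 94 mm and grips with 3 to 60 N. Pads are 16 mm wide; open, the fingers measure 119 mm over their backs; the gripper's body (75 mm by 177 mm) begins 78 mm behind the grasp point.
Start: joints at [-1.28, 0.3, 1.521, -0, 1.321, -0.067], TCP at [0.193, -0.515, 0.205] pointing down, gripper open.
Joint ranges: [-3.03, 3.03], [-0.79, 2.21], [0.23, 2.52], [-1.04, 4.18], [0, 3.07], [-2.55, 2.55]. Speed limits (rad/s): [2.22, 2.22, 2.57, 3.14, 3.14, 3.14].

INTERFACE

Orientations are given as a rotation vector (axis times angle).
In Python, from cell import r gives the robot as it stands.
- The arm moves only by the tool arm_command, never from a script. Its argument "rows" is a list of rows, each an object of numbers: "x", "y", "z": the shift along the tool's x, y, z in cm; "wx", "wy", "wz": the turn, a rotation vector about the tool's x, y, z in degrees. In form: [{"x": .., "y": .., "z": .., "wx": .., "wy": .., "wz": ..}, ...]. A call has exactly 8 rows; each row shifts and turns the commanded pose from where the row before left it, along the tool's axes as they then stand; what a row does not reach is not made up. A row lasts 1/10 s, in which the tool goes at most 50 mm and 8.59 degrees, less where a joint would pass 70% of its speed; a pose out of reach is approached as far as the arm can. A call is refused whole if a number of a shift passes 5 or a number of a turn 8.59, either way. A call with a gripper value outside its range is refused whole. "jaw" is the finger opening in cm, from 0 to 9.4, set as the call begins (left out, the last holds). The fingers move at their own pace and stop on an object; the grip force is fixed at half the most. Time passes only in rows, so rows that do not move let the fingers close, or fill a call up. It gives the time, the measured TCP pose, the force, the opening and the grip force at its end, in the units of the state.
- r.get_state(): the state, without advancing time (a new reading comes with each control period).
- r.grab_frame(name): name is "scene" or "top" or "wrist"; returns a dict with "image" (420x560x3 uint8, blue, green, red), "vertical_fov" (degrees; the focal length in pixels is half the picture's height over the tangent of half this angle, whatever the lens; pixels are square), "cx", "cy" (the principal point, pixels), "k1" (the pictures are not rectified: a ray, as slopes to the right and down, at radius r is drawn at 1 + k1 r^2 times it, then the intrinsics apply), "position" and "orientation" of the camera in the world. Camera axes: x right, y down, z forward; pixel columns grow to the right and rows downward; lengths in m; the calibration is good to about 2 mm. A picture is of the moment at which its call begins. There is no depth.
- r.close_job(): hands the job in; it is judged then, once.
The state is a dict: "t": time; "q": joint angles; "qd": joint speeds; "joint_efforts": joint torques, N m; "tool_pos": TCP position; "ee_rot": TCP orientation; "wrist_force": force on the tool from outside, world axes, zero at the start; "wrist_torque": the same for the moment, N m; "gripper_width": finger opening in m; "grasp_force": force on a finger pad.
Only numpy, scipy, OpenCV 4.12 (cv2) and the standard library are available. Lean on these libraries where they do the work, as an engineer would, in place of code of your own. Each camera call takes 0.05 s, during which the arm holds its last target. There are 200 camera calls.

## Working session

There is one attempt and no reset: what is moved stays moved. The work goes in short steps, Python scripts to look and compute and a tool call to move; the robot and the scene stay as the last step left them, time stands still between calls to the robot, and variables do not carry over. Pictures are saved under pics/ and viewed, at most 10 in all, crops included, and the job is handed in when it is done.

Besides the shell and the picture viewer there is one more tool, called after "Request:" as name(argument=value, ...) on one line, values as JSON. arm_command: Moves the arm, as the interface text tells. Its arguments: {"type":"object","properties":{"rows":{"type":"array","items":{"type":"object","properties":{"x":{"type":"number"},"y":{"type":"number"},"z":{"type":"number"},"wx":{"type":"number"},"wy":{"type":"number"},"wz":{"type":"number"}}}},"jaw":{"type":"number"}},"required":["rows"]}

```bash
mkdir -p pics
cat > h.py <<'E'
import numpy as np,cv2,pickle
from scipy.spatial.transform import Rotation as R
from cell import r
def snap(n,f):
    d=r.grab_frame(n); cv2.imwrite('pics/'+f+'.png',d['image']); pickle.dump(d,open('pics/'+f+'.pkl','wb')); return d
def load(f): return pickle.load(open('pics/'+f+'.pkl','rb'))
def rot(o):
    o=np.array(o)
    return o if o.shape==(3,3) else R.from_rotvec(o).as_matrix()
def px2w(d,u,v,z):
    f=210/np.tan(np.radians(d['vertical_fov'])/2)
    p=np.array([(u-d['cx'])/f,(v-d['cy'])/f]); s=p.copy()
    for _ in range(30): s=p/(1+d['k1']*(s@s))
    ray=rot(d['orientation'])@np.r_[s,1]; c=np.array(d['position'])
    return c+ray*(z-c[2])/ray[2]
E
python3 - <<'E'
from h import *
a=snap('scene','s0');b=snap('top','t0')
for d in(a,b):print({k:v for k,v in d.items() if k!='image'})
cv2.imwrite('pics/t0b.png',cv2.resize(b['image'],(800,600)))
print(r.get_state())
E
```

```text
{'vertical_fov': 53.70115907745771, 'cx': 275.64829185043766, 'cy': 209.36346346453263, 'k1': 0.010438525963730159, 'position': array([0.86692266, 0.48363025, 0.62119283]), 'orientation': array([-0.66970729, -2.64624838,  1.13721163])}
{'vertical_fov': 44.34622112288837, 'cx': 280.2472509563669, 'cy': 201.14286130450026, 'k1': -0.049586656995987424, 'position': array([ 0.45146719, -0.01062578,  1.05793121]), 'orientation': array([-2.10371621,  2.15393277, -0.18145116])}
{'t': 0.1, 'q': array([-1.27961895e+00,  3.00421795e-01,  1.52150496e+00,  1.28572814e-05,
        1.32073067e+00, -6.65831066e-02]), 'qd': array([-0.00157637, -0.00178774, -0.00351898,  0.00095942,  0.00154295,
        0.00209929]), 'joint_efforts': array([-5.67161969e-04, -5.32639074e+01, -3.53286195e+01,  7.08807749e-02,
        2.34064437e-02, -5.41888471e-05]), 'tool_pos': array([ 0.19253809, -0.51494357,  0.20494558]), 'ee_rot': array([-3.09042230e+00, -5.58783218e-01,  1.67928700e-04]), 'wrist_force': array([-0.39723647,  0.75608893,  0.6409578 ]), 'wrist_torque': array([0.04709895, 0.00264142, 0.0520348 ]), 'grasp_force': 0.0, 'gripper_width': 0.0937607032825852}
```

View pics/s0.png

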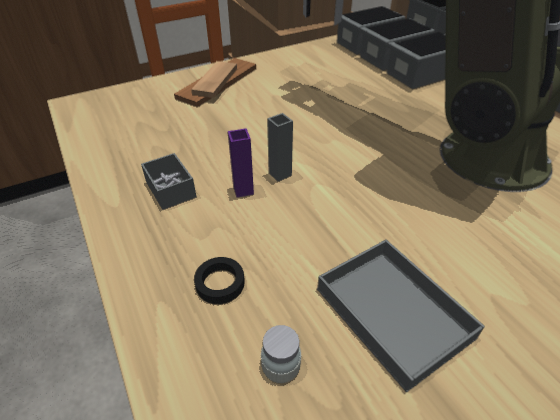

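View pics/t0b.png

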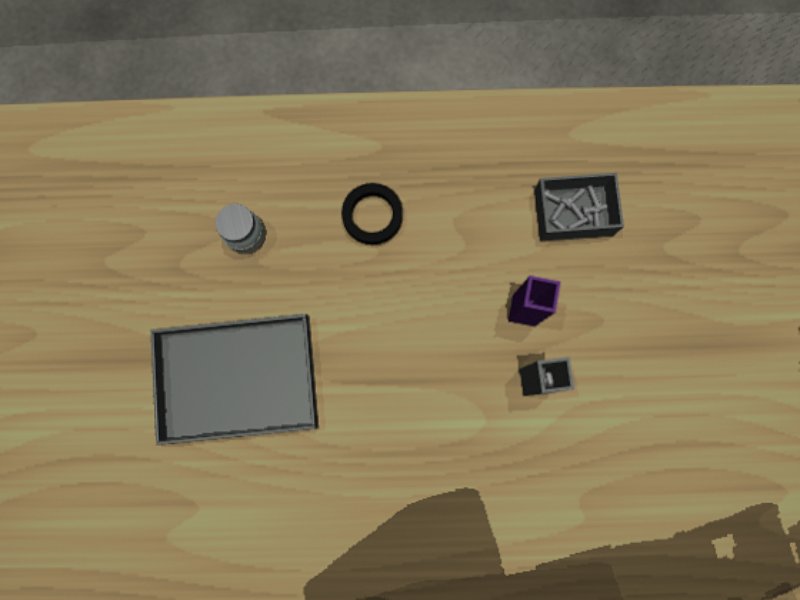

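Two upright tubes are in the top view (800x600): a purple one at (535,300) and a grey one at (547,376). The grey one fits, since it is grey and something bright shows inside. The tray is at (235,380), jar (240,225), tape (372,213) and bin (580,207). I'll confirm with a crop.

Run:
```python
from h import *
b=load('t0')
c=b['image'][185:290,340:420]; cv2.imwrite('pics/c0.png',cv2.resize(c,None,fx=5.7,fy=5.7,interpolation=cv2.INTER_CUBIC))
k=.7
g=lambda u,v,z:px2w(b,u*k,v*k,z)[:2].round(4)
print('mouth',[g(*p,.15) for p in((540,361),(571,357),(574,388),(543,393))])
print('tray',[g(*p,.04) for p in((152,331),(308,316),(317,428),(157,443))])
print('purple',[g(*p,.15) for p in((529,277),(560,281),(554,312),(524,308))])
print('tape',g(372,212,.024),'jar',g(236,222,.075),'bin',[g(*p,.055) for p in((537,180),(617,174),(622,230),(541,240))])
```

```text
mouth [array([ 0.5145, -0.179 ]), array([ 0.5185, -0.2177]), array([ 0.4804, -0.2191]), array([ 0.4754, -0.1806])]
tray [array([0.5764, 0.3401]), array([0.5926, 0.1209]), array([0.4383, 0.1091]), array([0.4222, 0.3285])]
purple [array([ 0.6201, -0.171 ]), array([ 0.614 , -0.2097]), array([ 0.575 , -0.1999]), array([ 0.5809, -0.1627])]
tape [0.745  0.0297] jar [0.7212 0.2161] bin [array([ 0.7777, -0.2069]), array([ 0.7842, -0.3219]), array([ 0.7018, -0.3226]), array([ 0.69  , -0.2075])]
```

View pics/c0.png

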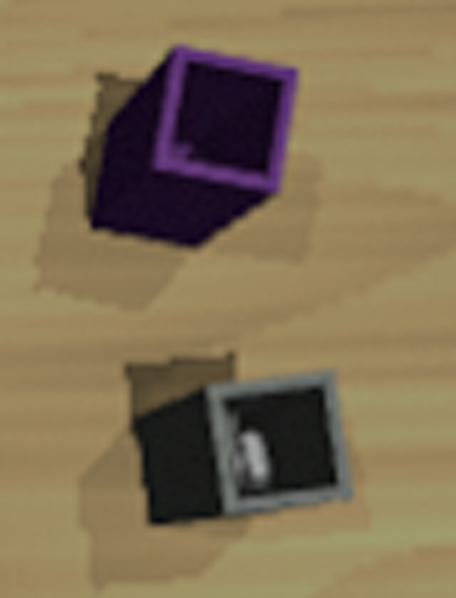

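The crop confirms it: the lower tube is grey with the chisel's bright edge inside at crop (252,458), and the upper one is purple and empty. I'll grip it from the -y side with the tool horizontal, carry it to the tray, then pitch the tool so the mouth tips over towards +y.

```bash
cat >> h.py <<'E'
RA=np.array([[0,1,0],[0,0,1],[1,0,0]],float)  # upright-holder grasp: tool z=+y, y=+x, x=up
def pose(theta,psi=4.4): return (R.from_euler('z',psi,degrees=True)*R.from_euler('x',-theta,degrees=True)).as_matrix()@RA
def plan(p1,R1,N,p0=None,R0=None):
    s=r.get_state()
    if p0 is None: p0,R0=np.array(s['tool_pos']),rot(s['ee_rot'])
    W=R.from_matrix(R0.T@R1).as_rotvec()/N; Q=R.from_rotvec(W).as_matrix()
    A=sum(np.linalg.matrix_power(Q,k) for k in range(N)); P=np.linalg.solve(A,R0.T@(np.array(p1)-p0))
    T=[p0];M=R0
    for k in range(N): T.append(T[-1]+M@P); M=M@Q
    print('N',N,'xyz cm',(P*100).round(2),'w deg',np.degrees(W).round(2),'path',np.array(T)[::4].round(3).tolist())
def st():
    s=r.get_state(); print('t',s['t'],'q',s['q'].round(2),'p',s['tool_pos'].round(4),'F',s['wrist_force'].round(1),'w',round(s['gripper_width'],4),round(s['grasp_force'],1))
    return s
E
python3 - <<'E'
from h import *
plan([.42,-.38,.22],pose(45),16)
plan([.48,-.35,.13],pose(0),8,np.array([.42,-.38,.22]),pose(45))
E
```

```text
N 16 xyz cm [1.6  0.71 0.44] w deg [ 1.81  2.4  -4.37] path [[0.193, -0.515, 0.205], [0.263, -0.51, 0.19], [0.329, -0.482, 0.186], [0.383, -0.437, 0.196], [0.42, -0.38, 0.22]]
N 8 xyz cm [-0.9   0.78  0.79] w deg [-0.    5.63  0.  ] path [[0.42, -0.38, 0.22], [0.451, -0.374, 0.172], [0.48, -0.35, 0.13]]
```

Request:
arm_command(rows=[{"x": 1.6, "y": 0.7, "z": 0.4, "wx": 1.8, "wy": 2.4, "wz": -4.4}, {"x": 1.6, "y": 0.7, "z": 0.4, "wx": 1.8, "wy": 2.4, "wz": -4.4}, {"x": 1.6, "y": 0.7, "z": 0.4, "wx": 1.8, "wy": 2.4, "wz": -4.4}, {"x": 1.6, "y": 0.7, "z": 0.4, "wx": 1.8, "wy": 2.4, "wz": -4.4}, {"x": 1.6, "y": 0.7, "z": 0.4, "wx": 1.8, "wy": 2.4, "wz": -4.4}, {"x": 1.6, "y": 0.7, "z": 0.4, "wx": 1.8, "wy": 2.4, "wz": -4.4}, {"x": 1.6, "y": 0.7, "z": 0.4, "wx": 1.8, "wy": 2.4, "wz": -4.4}, {"x": 1.6, "y": 0.7, "z": 0.4, "wx": 1.8, "wy": 2.4, "wz": -4.4}], jaw=7.5)

```text
t: 0.9
tool_pos: [0.3288, -0.482, 0.19]
ee_rot: [-2.476, -1.327, -0.402]
wrist_force: [-0.5, 0.1, 0.6]
gripper_width: 0.0752
grasp_force: 0.0
```

Request:
arm_command(rows=[{"x": 1.6, "y": 0.7, "z": 0.4, "wx": 1.8, "wy": 2.4, "wz": -4.4}, {"x": 1.6, "y": 0.7, "z": 0.4, "wx": 1.8, "wy": 2.4, "wz": -4.4}, {"x": 1.6, "y": 0.7, "z": 0.4, "wx": 1.8, "wy": 2.4, "wz": -4.4}, {"x": 1.6, "y": 0.7, "z": 0.4, "wx": 1.8, "wy": 2.4, "wz": -4.4}, {"x": 1.6, "y": 0.7, "z": 0.4, "wx": 1.8, "wy": 2.4, "wz": -4.4}, {"x": 1.6, "y": 0.7, "z": 0.4, "wx": 1.8, "wy": 2.4, "wz": -4.4}, {"x": 1.6, "y": 0.7, "z": 0.4, "wx": 1.8, "wy": 2.4, "wz": -4.4}, {"x": 1.6, "y": 0.7, "z": 0.4, "wx": 1.8, "wy": 2.4, "wz": -4.4}])

```text
t: 1.7
tool_pos: [0.4184, -0.3804, 0.2267]
ee_rot: [-1.671, -1.828, -0.697]
wrist_force: [0.2, 0.1, 0.2]
gripper_width: 0.075
grasp_force: 0.0
```

Run:
```python
from h import *
st()
plan([.49,-.34,.13],pose(0),16)
plan([.49,-.34,.13],pose(0),8)
```

```text
t 1.7 q [-0.97  0.73  1.02  0.41  2.07 -0.99] p [ 0.4184 -0.3804  0.2267] F [0.2 0.1 0.2] w 0.075 0.0
N 16 xyz cm [-0.48  0.46  0.45] w deg [-0.03  2.81  0.03] path [[0.418, -0.38, 0.227], [0.437, -0.378, 0.2], [0.455, -0.37, 0.175], [0.473, -0.357, 0.151], [0.49, -0.34, 0.13]]
N 8 xyz cm [-0.94  0.93  0.93] w deg [-0.06  5.63  0.07] path [[0.418, -0.38, 0.227], [0.455, -0.37, 0.175], [0.49, -0.34, 0.13]]
```

Request:
arm_command(rows=[{"x": -0.9, "y": 0.9, "z": 0.9, "wy": 5.6}, {"x": -0.9, "y": 0.9, "z": 0.9, "wy": 5.6}, {"x": -0.9, "y": 0.9, "z": 0.9, "wy": 5.6}, {"x": -0.9, "y": 0.9, "z": 0.9, "wy": 5.6}, {"x": -0.9, "y": 0.9, "z": 0.9, "wy": 5.6}, {"x": -0.9, "y": 0.9, "z": 0.9, "wy": 5.6}, {"x": -0.9, "y": 0.9, "z": 0.9, "wy": 5.6}, {"x": -0.9, "y": 0.9, "z": 0.9, "wy": 5.6}])

```text
$.rows[0]: bad value
```

Run:
```python
from h import *
s=st(); M=rot(s['ee_rot']); print(M.round(3))
plan([.498,-.285,.105],pose(0),8)
d=snap('wrist','w1'); print(d['position'],d['vertical_fov'])
d=snap('scene','s1')
```

```text
t 1.7 q [-0.97  0.73  1.02  0.41  2.07 -0.99] p [ 0.4184 -0.3804  0.2267] F [0.2 0.1 0.2] w 0.075 0.0
[[-0.066  0.996 -0.058]
 [ 0.704  0.088  0.705]
 [ 0.707  0.005 -0.707]]
N 8 xyz cm [-0.93  1.08  1.69] w deg [-0.06  5.63  0.07] path [[0.418, -0.38, 0.227], [0.459, -0.345, 0.157], [0.498, -0.285, 0.105]]
[ 0.4228226  -0.44863139  0.41207866] 59.19705604532785
```

View pics/w1.png

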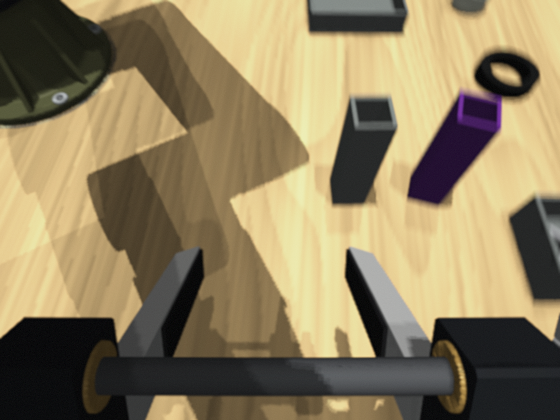

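View pics/s1.png

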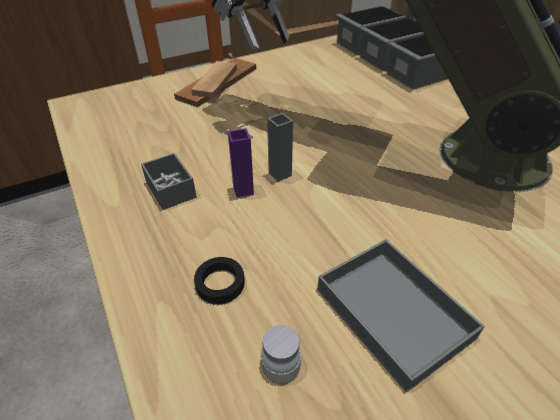

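The call was refused because every row needs all six fields. The wrist view shows the holder ahead, with its mouth around (372,113) and its front bottom edge from (331,200) to (370,203). I'll cross-check its position from that.

Run:
```python
from h import *
d=load('w1')
print([px2w(d,*p,0)[:2].round(4) for p in((331,201),(370,203))])
print([px2w(d,*p,.15)[:2].round(4) for p in((350,98),(392,98),(396,129),(351,128))])
```

```text
[array([ 0.478 , -0.2096]), array([ 0.5279, -0.208 ])]
[array([ 0.4747, -0.1804]), array([ 0.5154, -0.1764]), array([ 0.5164, -0.2151]), array([ 0.4752, -0.2179])]
```

Request:
arm_command(rows=[{"x": -0.9, "y": 0.9, "z": 0.9, "wx": 0, "wy": 5.6, "wz": 0}, {"x": -0.9, "y": 0.9, "z": 0.9, "wx": 0, "wy": 5.6, "wz": 0}, {"x": -0.9, "y": 0.9, "z": 0.9, "wx": 0, "wy": 5.6, "wz": 0}, {"x": -0.9, "y": 0.9, "z": 0.9, "wx": 0, "wy": 5.6, "wz": 0}, {"x": -0.9, "y": 0.9, "z": 0.9, "wx": 0, "wy": 5.6, "wz": 0}, {"x": -0.9, "y": 0.9, "z": 0.9, "wx": 0, "wy": 5.6, "wz": 0}, {"x": -0.9, "y": 0.9, "z": 0.9, "wx": 0, "wy": 5.6, "wz": 0}, {"x": -0.9, "y": 0.9, "z": 0.9, "wx": 0, "wy": 5.6, "wz": 0}])

```text
t: 2.6
tool_pos: [0.4874, -0.3424, 0.1326]
ee_rot: [-1.15, -1.251, -1.148]
wrist_force: [0.6, 0.3, -0.2]
gripper_width: 0.0749
grasp_force: 0.0
```

Run:
```python
from h import *
s=st(); M=rot(s['ee_rot']); print(M.round(3))
plan([.4985,-.285,.105],pose(0),8)
```

```text
t 2.6 q [-0.92  1.26  0.73  1.    2.45 -0.7 ] p [ 0.4874 -0.3424  0.1326] F [ 0.6  0.3 -0.2] w 0.0749 0.0
[[-0.002  0.997 -0.082]
 [ 0.003  0.082  0.997]
 [ 1.     0.002 -0.003]]
N 8 xyz cm [-0.34  0.2   0.71] w deg [-0.04  0.02  0.01] path [[0.487, -0.342, 0.133], [0.493, -0.314, 0.119], [0.499, -0.285, 0.105]]
```

Run:
```python
from h import *
plan([.503,-.285,.10],pose(0,4.5),8)
plan([.4945,-.179,.10],pose(0,4.5),8,np.array([.503,-.285,.10]),pose(0,4.5))
```

```text
N 8 xyz cm [-0.41  0.25  0.7 ] w deg [-0.02  0.02  0.01] path [[0.487, -0.342, 0.133], [0.495, -0.314, 0.116], [0.503, -0.285, 0.1]]
N 8 xyz cm [ 0.   -0.    1.33] w deg [0. 0. 0.] path [[0.503, -0.285, 0.1], [0.499, -0.232, 0.1], [0.494, -0.179, 0.1]]
```

Request:
arm_command(rows=[{"x": -0.4, "y": 0.25, "z": 0.7, "wx": 0, "wy": 0, "wz": 0}, {"x": -0.4, "y": 0.25, "z": 0.7, "wx": 0, "wy": 0, "wz": 0}, {"x": -0.4, "y": 0.25, "z": 0.7, "wx": 0, "wy": 0, "wz": 0}, {"x": -0.4, "y": 0.25, "z": 0.7, "wx": 0, "wy": 0, "wz": 0}, {"x": -0.4, "y": 0.25, "z": 0.7, "wx": 0, "wy": 0, "wz": 0}, {"x": -0.4, "y": 0.25, "z": 0.7, "wx": 0, "wy": 0, "wz": 0}, {"x": -0.4, "y": 0.25, "z": 0.7, "wx": 0, "wy": 0, "wz": 0}, {"x": -0.4, "y": 0.25, "z": 0.7, "wx": 0, "wy": 0, "wz": 0}])

```text
t: 3.4
tool_pos: [0.5031, -0.284, 0.1012]
ee_rot: [-1.149, -1.256, -1.147]
wrist_force: [0.2, -1.3, -0.2]
gripper_width: 0.0752
grasp_force: 0.0
```

Run:
```python
from h import *
st()
plan([.4945,-.179,.10],pose(0,4.5),8)
d=snap('wrist','w2')
```

```text
t 3.4 q [-0.86  1.22  0.88  0.95  2.34 -0.8 ] p [ 0.5031 -0.284   0.1012] F [ 0.2 -1.3 -0.2] w 0.0752 0.0
N 8 xyz cm [-0.01  0.    1.32] w deg [-0.04  0.05  0.03] path [[0.503, -0.284, 0.101], [0.499, -0.232, 0.101], [0.495, -0.179, 0.1]]
```

View pics/w2.png

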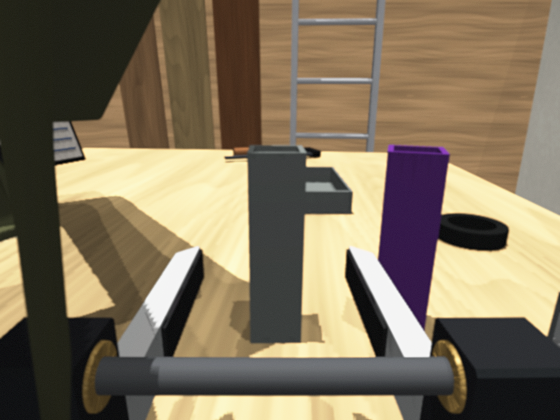

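The holder is centred between the fingers (column 276 against a finger centre of 274), and the right finger clears the purple tube. I'll advance and close.

Request:
arm_command(rows=[{"x": 0, "y": 0, "z": 1.3, "wx": 0, "wy": 0, "wz": 0}, {"x": 0, "y": 0, "z": 1.3, "wx": 0, "wy": 0, "wz": 0}, {"x": 0, "y": 0, "z": 1.3, "wx": 0, "wy": 0, "wz": 0}, {"x": 0, "y": 0, "z": 1.3, "wx": 0, "wy": 0, "wz": 0}, {"x": 0, "y": 0, "z": 1.3, "wx": 0, "wy": 0, "wz": 0}, {"x": 0, "y": 0, "z": 1.3, "wx": 0, "wy": 0, "wz": 0}, {"x": 0, "y": 0, "z": 1.3, "wx": 0, "wy": 0, "wz": 0}, {"x": 0, "y": 0, "z": 1.3, "wx": 0, "wy": 0, "wz": 0}])

```text
t: 4.25
tool_pos: [0.4941, -0.1805, 0.1008]
ee_rot: [-1.149, -1.256, -1.147]
wrist_force: [0.3, -0.9, 0.0]
gripper_width: 0.0751
grasp_force: 0.0
```

Request:
arm_command(rows=[{"x": 0, "y": 0, "z": 0, "wx": 0, "wy": 0, "wz": 0}, {"x": 0, "y": 0, "z": 0, "wx": 0, "wy": 0, "wz": 0}, {"x": 0, "y": 0, "z": 0, "wx": 0, "wy": 0, "wz": 0}, {"x": 0, "y": 0, "z": 0, "wx": 0, "wy": 0, "wz": 0}, {"x": 0, "y": 0, "z": 0, "wx": 0, "wy": 0, "wz": 0}, {"x": 0, "y": 0, "z": 0, "wx": 0, "wy": 0, "wz": 0}, {"x": 0, "y": 0, "z": 0, "wx": 0, "wy": 0, "wz": 0}, {"x": 0, "y": 0, "z": 0, "wx": 0, "wy": 0, "wz": 0}], jaw=3.5)

```text
t: 5.05
tool_pos: [0.4941, -0.1811, 0.1007]
ee_rot: [-1.149, -1.256, -1.147]
wrist_force: [1.1, -0.4, -0.7]
gripper_width: 0.0398
grasp_force: 29.9
```

Run:
```python
from h import *
s=st(); print(rot(s['ee_rot']).round(3))
# grip height above bench = z; lift then carry
R0=rot(s['ee_rot'])
p=s['tool_pos']
plan(p+[0,0,.12],R0,8)
```

```text
t 5.05 q [-0.77  1.07  1.21  0.92  2.18 -0.93] p [ 0.4941 -0.1811  0.1007] F [ 1.1 -0.4 -0.7] w 0.0398 29.9
[[-0.005  0.996 -0.084]
 [ 0.006  0.084  0.996]
 [ 1.     0.004 -0.007]]
N 8 xyz cm [ 1.5   0.01 -0.01] w deg [0. 0. 0.] path [[0.494, -0.181, 0.101], [0.494, -0.181, 0.161], [0.494, -0.181, 0.221]]
```

Request:
arm_command(rows=[{"x": 0.6, "y": 0, "z": 0, "wx": 0, "wy": 0, "wz": 0}, {"x": 1.2, "y": 0, "z": 0, "wx": 0, "wy": 0, "wz": 0}, {"x": 1.8, "y": 0, "z": 0, "wx": 0, "wy": 0, "wz": 0}, {"x": 2, "y": 0, "z": 0, "wx": 0, "wy": 0, "wz": 0}, {"x": 2, "y": 0, "z": 0, "wx": 0, "wy": 0, "wz": 0}, {"x": 2, "y": 0, "z": 0, "wx": 0, "wy": 0, "wz": 0}, {"x": 1.6, "y": 0, "z": 0, "wx": 0, "wy": 0, "wz": 0}, {"x": 0.8, "y": 0, "z": 0, "wx": 0, "wy": 0, "wz": 0}])

```text
t: 5.85
tool_pos: [0.4935, -0.1803, 0.2226]
ee_rot: [-1.149, -1.258, -1.147]
wrist_force: [-0.5, -0.2, -4.1]
gripper_width: 0.0398
grasp_force: 29.9
```

Run:
```python
from h import *
s=st(); print(rot(s['ee_rot']).round(3))
a=np.array([.50,.0,.25]);b=np.array([.507,.15,.20])
plan(a,pose(40),16)
plan(b,pose(90),16,a,pose(40))
```

```text
t 5.85 q [-0.77  0.87  1.25  1.02  2.26 -0.76] p [ 0.4935 -0.1803  0.2226] F [-0.5 -0.2 -4.1] w 0.0398 29.9
[[-0.006  0.996 -0.085]
 [ 0.007  0.085  0.996]
 [ 1.     0.006 -0.008]]
N 16 xyz cm [0.54 0.13 1.02] w deg [-0.02 -2.47  0.03] path [[0.494, -0.18, 0.223], [0.495, -0.138, 0.241], [0.497, -0.093, 0.252], [0.498, -0.046, 0.255], [0.5, -0.0, 0.25]]
N 16 xyz cm [0.72 0.12 0.72] w deg [-0.   -3.12  0.  ] path [[0.5, 0.0, 0.25], [0.502, 0.041, 0.25], [0.503, 0.081, 0.242], [0.505, 0.118, 0.225], [0.507, 0.15, 0.2]]
```

Request:
arm_command(rows=[{"x": 0.5, "y": 0.1, "z": 1, "wx": 0, "wy": -2.5, "wz": 0}, {"x": 0.5, "y": 0.1, "z": 1, "wx": 0, "wy": -2.5, "wz": 0}, {"x": 0.5, "y": 0.1, "z": 1, "wx": 0, "wy": -2.5, "wz": 0}, {"x": 0.5, "y": 0.1, "z": 1, "wx": 0, "wy": -2.5, "wz": 0}, {"x": 0.5, "y": 0.1, "z": 1, "wx": 0, "wy": -2.5, "wz": 0}, {"x": 0.5, "y": 0.1, "z": 1, "wx": 0, "wy": -2.5, "wz": 0}, {"x": 0.5, "y": 0.1, "z": 1, "wx": 0, "wy": -2.5, "wz": 0}, {"x": 0.5, "y": 0.1, "z": 1, "wx": 0, "wy": -2.5, "wz": 0}])

```text
t: 6.65
tool_pos: [0.494, -0.0946, 0.2475]
ee_rot: [-1.392, -1.519, -0.971]
wrist_force: [0.1, -0.6, -2.7]
gripper_width: 0.0399
grasp_force: 29.9
```

Request:
arm_command(rows=[{"x": 0.5, "y": 0.1, "z": 1, "wx": 0, "wy": -2.5, "wz": 0}, {"x": 0.5, "y": 0.1, "z": 1, "wx": 0, "wy": -2.5, "wz": 0}, {"x": 0.5, "y": 0.1, "z": 1, "wx": 0, "wy": -2.5, "wz": 0}, {"x": 0.5, "y": 0.1, "z": 1, "wx": 0, "wy": -2.5, "wz": 0}, {"x": 0.5, "y": 0.1, "z": 1, "wx": 0, "wy": -2.5, "wz": 0}, {"x": 0.5, "y": 0.1, "z": 1, "wx": 0, "wy": -2.5, "wz": 0}, {"x": 0.5, "y": 0.1, "z": 1, "wx": 0, "wy": -2.5, "wz": 0}, {"x": 0.5, "y": 0.1, "z": 1, "wx": 0, "wy": -2.5, "wz": 0}])

```text
t: 7.45
tool_pos: [0.4944, -0.0052, 0.2434]
ee_rot: [-1.623, -1.77, -0.753]
wrist_force: [0.7, 0.2, -2.9]
gripper_width: 0.04
grasp_force: 29.9
```

Run:
```python
from h import *
s=st(); print(rot(s['ee_rot']).round(3))
plan([.507,.15,.20],pose(90),16)
```

```text
t 7.45 q [-0.46  0.36  1.58  0.72  1.7  -0.64] p [ 0.4944 -0.0052  0.2434] F [ 0.7  0.2 -2.9] w 0.04 29.9
[[-0.058  0.996 -0.062]
 [ 0.646  0.085  0.758]
 [ 0.761  0.004 -0.649]]
N 16 xyz cm [0.76 0.16 0.69] w deg [ 0.   -3.1   0.03] path [[0.494, -0.005, 0.243], [0.497, 0.036, 0.245], [0.5, 0.077, 0.239], [0.503, 0.116, 0.223], [0.507, 0.15, 0.2]]
```

Request:
arm_command(rows=[{"x": 0.75, "y": 0.15, "z": 0.7, "wx": 0, "wy": -3.1, "wz": 0}, {"x": 0.75, "y": 0.15, "z": 0.7, "wx": 0, "wy": -3.1, "wz": 0}, {"x": 0.75, "y": 0.15, "z": 0.7, "wx": 0, "wy": -3.1, "wz": 0}, {"x": 0.75, "y": 0.15, "z": 0.7, "wx": 0, "wy": -3.1, "wz": 0}, {"x": 0.75, "y": 0.15, "z": 0.7, "wx": 0, "wy": -3.1, "wz": 0}, {"x": 0.75, "y": 0.15, "z": 0.7, "wx": 0, "wy": -3.1, "wz": 0}, {"x": 0.75, "y": 0.15, "z": 0.7, "wx": 0, "wy": -3.1, "wz": 0}, {"x": 0.75, "y": 0.15, "z": 0.7, "wx": 0, "wy": -3.1, "wz": 0}])

```text
t: 8.25
tool_pos: [0.4994, 0.0767, 0.2375]
ee_rot: [-1.891, -2.06, -0.419]
wrist_force: [0.8, -0.2, -3.4]
gripper_width: 0.0395
grasp_force: 29.9
```

Request:
arm_command(rows=[{"x": 0.75, "y": 0.15, "z": 0.7, "wx": 0, "wy": -3.1, "wz": 0}, {"x": 0.75, "y": 0.15, "z": 0.7, "wx": 0, "wy": -3.1, "wz": 0}, {"x": 0.75, "y": 0.15, "z": 0.7, "wx": 0, "wy": -3.1, "wz": 0}, {"x": 0.75, "y": 0.15, "z": 0.7, "wx": 0, "wy": -3.1, "wz": 0}, {"x": 0.75, "y": 0.15, "z": 0.7, "wx": 0, "wy": -3.1, "wz": 0}, {"x": 0.75, "y": 0.15, "z": 0.7, "wx": 0, "wy": -3.1, "wz": 0}, {"x": 0.75, "y": 0.15, "z": 0.7, "wx": 0, "wy": -3.1, "wz": 0}, {"x": 0.75, "y": 0.15, "z": 0.7, "wx": 0, "wy": -3.1, "wz": 0}])

```text
t: 9.05
tool_pos: [0.5054, 0.1486, 0.1978]
ee_rot: [2.123, 2.311, 0.003]
wrist_force: [-0.1, -0.1, -2.7]
gripper_width: 0.0396
grasp_force: 30.0
```

```bash
cat >> h.py <<'E'
def tcp_for_mouth(m,theta,psi=4.4,d=.0493):
    M=pose(theta,psi); return np.array(m)-M@[d,0,-.019]
E
python3 - <<'E'
from h import *
s=st(); print(rot(s['ee_rot']).round(3))
m=np.array([.507,.195,.04])
p=tcp_for_mouth(m,108); plan(p,pose(108),16)
m=np.array([.507,.195,.034])
q=tcp_for_mouth(m,140); plan(q,pose(140),32,p,pose(108)); print(p,q)
E
```

```text
t 9.05 q [ 0.22  0.25  1.6  -0.    1.29  0.13] p [0.5054 0.1486 0.1978] F [-0.1 -0.1 -2.7] w 0.0396 30.0
[[-0.084  0.996  0.004]
 [ 0.996  0.084 -0.001]
 [-0.001  0.004 -1.   ]]
N 16 xyz cm [0.11 0.03 1.  ] w deg [ 0.02 -1.12  0.03] path [[0.505, 0.149, 0.198], [0.506, 0.152, 0.158], [0.508, 0.152, 0.117], [0.509, 0.149, 0.077], [0.511, 0.142, 0.037]]
N 32 xyz cm [-0.02  0.   -0.07] w deg [-0. -1. -0.] path [[0.511, 0.142, 0.037], [0.511, 0.143, 0.04], [0.511, 0.143, 0.043], [0.511, 0.143, 0.046], [0.511, 0.144, 0.049], [0.511, 0.145, 0.052], [0.511, 0.146, 0.054], [0.511, 0.147, 0.057], [0.511, 0.149, 0.06]]
[0.51104757 0.14239708 0.03716446] [0.51054782 0.14889202 0.05955303]
```

Run:
```python
from h import *
p=tcp_for_mouth([.507,.205,.055],108); plan(p,pose(108),16)
q=tcp_for_mouth([.507,.205,.036],128); plan(q,pose(128),16,p,pose(108)); print(p,q)
```

```text
N 16 xyz cm [0.16 0.04 0.9 ] w deg [ 0.02 -1.12  0.03] path [[0.505, 0.149, 0.198], [0.507, 0.154, 0.162], [0.508, 0.156, 0.125], [0.509, 0.156, 0.089], [0.511, 0.152, 0.052]]
N 16 xyz cm [ 0.01  0.   -0.  ] w deg [-0.   -1.25 -0.  ] path [[0.511, 0.152, 0.052], [0.511, 0.153, 0.052], [0.511, 0.154, 0.052], [0.511, 0.154, 0.052], [0.511, 0.155, 0.051]]
[0.51104757 0.15239708 0.05216446] [0.51087788 0.15460247 0.05137991]
```

Request:
arm_command(rows=[{"x": 0.15, "y": 0.04, "z": 0.9, "wx": 0, "wy": -1.1, "wz": 0}, {"x": 0.15, "y": 0.04, "z": 0.9, "wx": 0, "wy": -1.1, "wz": 0}, {"x": 0.15, "y": 0.04, "z": 0.9, "wx": 0, "wy": -1.1, "wz": 0}, {"x": 0.15, "y": 0.04, "z": 0.9, "wx": 0, "wy": -1.1, "wz": 0}, {"x": 0.15, "y": 0.04, "z": 0.9, "wx": 0, "wy": -1.1, "wz": 0}, {"x": 0.15, "y": 0.04, "z": 0.9, "wx": 0, "wy": -1.1, "wz": 0}, {"x": 0.15, "y": 0.04, "z": 0.9, "wx": 0, "wy": -1.1, "wz": 0}, {"x": 0.15, "y": 0.04, "z": 0.9, "wx": 0, "wy": -1.1, "wz": 0}])

```text
t: 9.85
tool_pos: [0.5088, 0.1556, 0.1248]
ee_rot: [2.044, 2.224, -0.153]
wrist_force: [-0.4, 0.5, -3.0]
gripper_width: 0.0403
grasp_force: 30.0
```

Request:
arm_command(rows=[{"x": 0.15, "y": 0.04, "z": 0.9, "wx": 0, "wy": -1.1, "wz": 0}, {"x": 0.15, "y": 0.04, "z": 0.9, "wx": 0, "wy": -1.1, "wz": 0}, {"x": 0.15, "y": 0.04, "z": 0.9, "wx": 0, "wy": -1.1, "wz": 0}, {"x": 0.15, "y": 0.04, "z": 0.9, "wx": 0, "wy": -1.1, "wz": 0}, {"x": 0.15, "y": 0.04, "z": 0.9, "wx": 0, "wy": -1.1, "wz": 0}, {"x": 0.15, "y": 0.04, "z": 0.9, "wx": 0, "wy": -1.1, "wz": 0}, {"x": 0.15, "y": 0.04, "z": 0.9, "wx": 0, "wy": -1.1, "wz": 0}, {"x": 0.15, "y": 0.04, "z": 0.9, "wx": 0, "wy": -1.1, "wz": 0}])

```text
t: 10.65
tool_pos: [0.5127, 0.1518, 0.052]
ee_rot: [1.96, 2.132, -0.3]
wrist_force: [-0.2, 0.7, -2.6]
gripper_width: 0.0395
grasp_force: 30.0
```

Run:
```python
from h import *
s=st(); print(rot(s['ee_rot']).round(3))
plan(tcp_for_mouth([.507,.205,.036],126),pose(126),16)
d=snap('scene','s2'); cv2.imwrite('pics/s2c.png',cv2.resize(d['image'][200:400,240:500],(780,600)))
```

```text
t 10.65 q [ 0.37  0.51  1.65 -0.34  1.09  0.46] p [0.5127 0.1518 0.052 ] F [-0.2  0.7 -2.6] w 0.0395 30.0
[[-0.079  0.996  0.03 ]
 [ 0.95   0.085 -0.302]
 [-0.303  0.004 -0.953]]
N 16 xyz cm [ 0.02 -0.01  0.01] w deg [ 0.03 -1.15  0.02] path [[0.513, 0.152, 0.052], [0.512, 0.152, 0.051], [0.512, 0.153, 0.051], [0.511, 0.154, 0.05], [0.511, 0.154, 0.05]]
```

View pics/s2c.png

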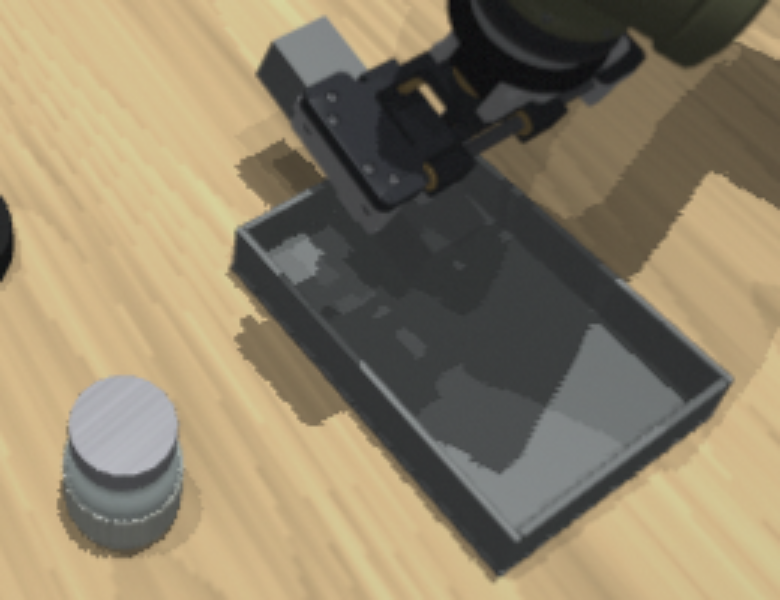

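The holder sits over the tray with its mouth over the floor at about crop (440,240). The jar is clear. I'll tilt slowly.

Request:
arm_command(rows=[{"x": 0.02, "y": 0, "z": 0, "wx": 0, "wy": -1.1, "wz": 0}, {"x": 0.02, "y": 0, "z": 0, "wx": 0, "wy": -1.1, "wz": 0}, {"x": 0.02, "y": 0, "z": 0, "wx": 0, "wy": -1.1, "wz": 0}, {"x": 0.02, "y": 0, "z": 0, "wx": 0, "wy": -1.1, "wz": 0}, {"x": 0.02, "y": 0, "z": 0, "wx": 0, "wy": -1.1, "wz": 0}, {"x": 0.02, "y": 0, "z": 0, "wx": 0, "wy": -1.1, "wz": 0}, {"x": 0.02, "y": 0, "z": 0, "wx": 0, "wy": -1.1, "wz": 0}, {"x": 0.02, "y": 0, "z": 0, "wx": 0, "wy": -1.1, "wz": 0}])

```text
t: 11.5
tool_pos: [0.5125, 0.1534, 0.0522]
ee_rot: [1.872, 2.036, -0.435]
wrist_force: [-0.4, -0.4, -3.1]
gripper_width: 0.04
grasp_force: 30.0
```

Request:
arm_command(rows=[{"x": 0.02, "y": 0, "z": 0, "wx": 0, "wy": -1, "wz": 0}, {"x": 0.02, "y": 0, "z": 0, "wx": 0, "wy": -1, "wz": 0}, {"x": 0.02, "y": 0, "z": 0, "wx": 0, "wy": -1, "wz": 0}, {"x": 0.02, "y": 0, "z": 0, "wx": 0, "wy": -1, "wz": 0}, {"x": 0.02, "y": 0, "z": 0, "wx": 0, "wy": -1, "wz": 0}, {"x": 0.02, "y": 0, "z": 0, "wx": 0, "wy": -1, "wz": 0}, {"x": 0.02, "y": 0, "z": 0, "wx": 0, "wy": -1, "wz": 0}, {"x": 0.02, "y": 0, "z": 0, "wx": 0, "wy": -1, "wz": 0}])

```text
t: 12.3
tool_pos: [0.5124, 0.1548, 0.0514]
ee_rot: [1.789, 1.945, -0.55]
wrist_force: [0.1, 0.3, -2.4]
gripper_width: 0.0401
grasp_force: 30.0
```

Run:
```python
from h import *
s=st(); print(rot(s['ee_rot']).round(3), s['wrist_torque'])
plan(tcp_for_mouth([.507,.205,.034],142),pose(142),16)
```

```text
t 12.3 q [ 0.49  0.61  1.58 -0.58  1.27  0.67] p [0.5124 0.1548 0.0514] F [ 0.1  0.3 -2.4] w 0.0401 30.0
[[-0.067  0.996  0.052]
 [ 0.822  0.085 -0.563]
 [-0.566  0.004 -0.825]] [ 0.64109437  0.02595507 -0.01066193]
N 16 xyz cm [-0.02 -0.01 -0.07] w deg [ 0.03 -1.1   0.01] path [[0.512, 0.155, 0.051], [0.512, 0.156, 0.054], [0.511, 0.157, 0.056], [0.511, 0.158, 0.059], [0.51, 0.16, 0.061]]
```

Request:
arm_command(rows=[{"x": -0.02, "y": 0, "z": -0.06, "wx": 0, "wy": -0.8, "wz": 0}, {"x": -0.02, "y": 0, "z": -0.06, "wx": 0, "wy": -0.8, "wz": 0}, {"x": -0.02, "y": 0, "z": -0.06, "wx": 0, "wy": -0.8, "wz": 0}, {"x": -0.02, "y": 0, "z": -0.06, "wx": 0, "wy": -0.8, "wz": 0}, {"x": -0.02, "y": 0, "z": -0.06, "wx": 0, "wy": -0.8, "wz": 0}, {"x": -0.02, "y": 0, "z": -0.06, "wx": 0, "wy": -0.8, "wz": 0}, {"x": -0.02, "y": 0, "z": -0.06, "wx": 0, "wy": -0.8, "wz": 0}, {"x": -0.02, "y": 0, "z": -0.06, "wx": 0, "wy": -0.8, "wz": 0}])

```text
t: 13.1
tool_pos: [0.5122, 0.1564, 0.0563]
ee_rot: [1.72, 1.87, -0.636]
wrist_force: [0.2, -0.8, -3.0]
gripper_width: 0.0396
grasp_force: 30.0
```

Run:
```python
from h import *
s=st(); print(s['wrist_torque'])
a=load('s2')['image'];d=snap('scene','s3'); cv2.imwrite('pics/s3c.png',cv2.resize(d['image'][200:400,240:500],(780,600)))
s=st()
```

```text
t 13.1 q [ 0.53  0.66  1.54 -0.65  1.35  0.73] p [0.5122 0.1564 0.0563] F [ 0.2 -0.8 -3. ] w 0.0396 30.0
[ 0.57256429 -0.05533077  0.03093632]
t 13.15 q [ 0.53  0.66  1.54 -0.65  1.35  0.73] p [0.5121 0.1565 0.0561] F [ 0.9  0.  -3.2] w 0.0398 30.0
```

View pics/s3c.png

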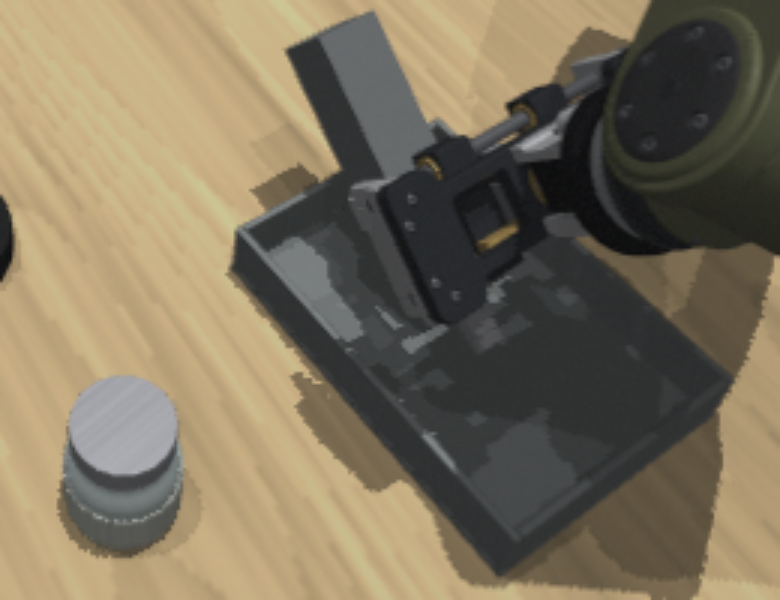

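The chisel is not out yet: the tray floor is empty and the weight is still about 3 N. I'll keep tilting.

Request:
arm_command(rows=[{"x": -0.02, "y": 0, "z": -0.06, "wx": 0, "wy": -0.8, "wz": 0}, {"x": -0.02, "y": 0, "z": -0.06, "wx": 0, "wy": -0.8, "wz": 0}, {"x": -0.02, "y": 0, "z": -0.06, "wx": 0, "wy": -0.8, "wz": 0}, {"x": -0.02, "y": 0, "z": -0.06, "wx": 0, "wy": -0.8, "wz": 0}, {"x": -0.02, "y": 0, "z": -0.06, "wx": 0, "wy": -0.8, "wz": 0}, {"x": -0.02, "y": 0, "z": -0.06, "wx": 0, "wy": -0.8, "wz": 0}, {"x": -0.02, "y": 0, "z": -0.06, "wx": 0, "wy": -0.8, "wz": 0}, {"x": -0.02, "y": 0, "z": -0.06, "wx": 0, "wy": -0.8, "wz": 0}])

```text
t: 13.95
tool_pos: [0.512, 0.1585, 0.0608]
ee_rot: [1.65, 1.793, -0.717]
wrist_force: [-0.3, 0.3, -2.0]
gripper_width: 0.04
grasp_force: 30.0
```

Run:
```python
from h import *
a=load('s3')['image'];d=snap('scene','s4')
s=st(); print(rot(s['ee_rot'])[:,0].round(3),s['wrist_torque'])
plan(tcp_for_mouth([.507,.205,.034],148),pose(148),16)
```

```text
t 14.0 q [ 0.57  0.7   1.51 -0.72  1.43  0.77] p [0.5119 0.1586 0.0607] F [-0.1 -0.4 -2.6] w 0.04 30.0
[-0.055  0.676 -0.735] [ 0.56340005 -0.02590115 -0.04410882]
N 16 xyz cm [-0.01 -0.01 -0.04] w deg [ 0.03 -0.67  0.01] path [[0.512, 0.159, 0.061], [0.511, 0.16, 0.062], [0.511, 0.161, 0.063], [0.511, 0.162, 0.065], [0.51, 0.163, 0.066]]
```

Run:
```python
from h import *
d=snap('wrist','w3')['image']; s=load('s4')['image']
s=cv2.resize(s[230:380,300:490],(525,414)) ; d=cv2.resize(d,(552,414))[:, 139:413]
g=np.hstack([d,s]); g=(255*(g/255.)**.6).astype(np.uint8); cv2.imwrite('pics/mix.png',g); print(g.shape)
```

```text
(414, 799, 3)
```

View pics/mix.png

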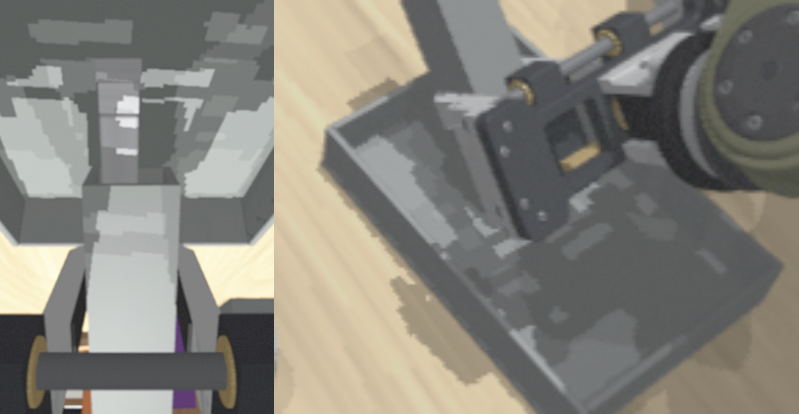

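In the left half (wrist view) the chisel is out of the mouth, from (118,185) to (118,60), lying on the tray floor with its blunt end still in the tube. I'll draw the holder back slowly towards -y, rising only slightly.

Request:
arm_command(rows=[{"x": -0.28, "y": 0, "z": 0.17, "wx": 0, "wy": 0, "wz": 0}, {"x": -0.28, "y": 0, "z": 0.17, "wx": 0, "wy": 0, "wz": 0}, {"x": -0.28, "y": 0, "z": 0.17, "wx": 0, "wy": 0, "wz": 0}, {"x": -0.28, "y": 0, "z": 0.17, "wx": 0, "wy": 0, "wz": 0}, {"x": -0.28, "y": 0, "z": 0.17, "wx": 0, "wy": 0, "wz": 0}, {"x": -0.28, "y": 0, "z": 0.17, "wx": 0, "wy": 0, "wz": 0}, {"x": -0.28, "y": 0, "z": 0.17, "wx": 0, "wy": 0, "wz": 0}, {"x": -0.28, "y": 0, "z": 0.17, "wx": 0, "wy": 0, "wz": 0}])

```text
t: 14.85
tool_pos: [0.5142, 0.1331, 0.068]
ee_rot: [1.651, 1.794, -0.716]
wrist_force: [-0.8, -1.0, -3.0]
gripper_width: 0.0399
grasp_force: 30.0
```

Request:
arm_command(rows=[{"x": -0.28, "y": 0, "z": 0.17, "wx": 0, "wy": 0, "wz": 0}, {"x": -0.28, "y": 0, "z": 0.17, "wx": 0, "wy": 0, "wz": 0}, {"x": -0.28, "y": 0, "z": 0.17, "wx": 0, "wy": 0, "wz": 0}, {"x": -0.28, "y": 0, "z": 0.17, "wx": 0, "wy": 0, "wz": 0}, {"x": -0.28, "y": 0, "z": 0.17, "wx": 0, "wy": 0, "wz": 0}, {"x": -0.28, "y": 0, "z": 0.17, "wx": 0, "wy": 0, "wz": 0}, {"x": -0.28, "y": 0, "z": 0.17, "wx": 0, "wy": 0, "wz": 0}, {"x": -0.28, "y": 0, "z": 0.17, "wx": 0, "wy": 0, "wz": 0}])

```text
t: 15.65
tool_pos: [0.5163, 0.108, 0.0752]
ee_rot: [1.651, 1.793, -0.716]
wrist_force: [0.8, 1.0, -0.8]
gripper_width: 0.0398
grasp_force: 30.0
```

Run:
```python
from h import *
s=st(); M=rot(s['ee_rot']);print(s['wrist_torque'], M[:,0].round(3))
snap('wrist','w4')
# chisel test: bright/steel column ahead of mouth, intensity profile down column block
for f in('w3','w4'):
    g=cv2.cvtColor(load(f)['image'],cv2.COLOR_BGR2GRAY); print(f); print(np.array([[int(g[y:y+8,x:x+6].mean()) for x in range(216,312,8)] for y in range(20,200,12)]))
```

```text
t 15.65 q [ 0.49  0.64  1.58 -0.76  1.39  0.73] p [0.5163 0.108  0.0752] F [ 0.8  1.  -0.8] w 0.0398 30.0
[0.57894497 0.02921683 0.05741582] [-0.054  0.678 -0.733]
w3
[[ 68  67  64  64  75  75  73  63  50  50  50  50]
 [ 75  75  75  75  75  75  76  61  50  50  50  49]
 [ 54  50  50  50  50  50  52  50  50  50  50  50]
 [ 56  58  65  67  67  67  67  67  63  50  50  50]
 [ 75  75  75  89  81  80  79  79  77  98 109 100]
 [ 75  74  74  92  96  98  98  92  89 127 127 113]
 [ 58  57  50  98 106 106 129 135  73  50  50  53]
 [ 92  50  50  97 110 136 213 214 107  53  53  55]
 [128 115  50  79  97 121 166 170  71  50  50  50]
 [130 124  50  83 110 108 122 134  65  50  50  50]
 [131 124  50  76 112 108 111 114  62  50  50  50]
 [129 134  50  63  83 107 148 157  64  50  50  50]
 [129 128  57  61  83  80  82  84  56  51  52  57]
 [129 107  47  60  83  80  82  84  62  59  59  50]
 [144  75  71  71  80 129 128 128 128 127 128 115]]
w4
[[ 49  49  53  85  80  77  78  81  56  49  49  49]
 [ 74  73  65 107 106 105 108 107  55  49  49  49]
 [ 74  74  69  88  88  84  81  73  80 109 103  98]
 [ 73  73  73  72  71  72  77  77  84 121 116 109]
 [ 50  49  49  84 107 105 112 121  56  49  53  56]
 [122  58  49  72 107 105 172 217  69  52  49  49]
 [127 126  72  58  89  84  86  90  53  49  49  49]
 [127 127  71  52  72  71  93 111  52  49  49  49]
 [132 139  71  49  49  49  49  49  49  49  49  49]
 [127 128  82  49  49  49  49  49  49  49  49  50]
 [ 55  56  55  55  56  56  56  56  55  56  56  55]
 [ 56  56  55  55  56  56  56  56  56  56  56  55]
 [ 56  56  53  54  55  55  54  55  54  54  54  53]
 [ 56  53  46  54  58  58  58  58  58  58  58  49]
 [149  74  70  70  85 127 126 126 126 126 124 112]]
```

The wrist intensity grid shows the chisel's blunt end at row 112, with bare floor and wall between it and the mouth, so it is free in the tray. Next I'll raise the holder, turn it upright and set it back on its spot.

Request:
arm_command(rows=[{"x": -0.9, "y": 0, "z": -0.9, "wx": 0, "wy": 0, "wz": 0}, {"x": -0.9, "y": 0, "z": -0.9, "wx": 0, "wy": 0, "wz": 0}, {"x": -0.9, "y": 0, "z": -0.9, "wx": 0, "wy": 0, "wz": 0}, {"x": -0.9, "y": 0, "z": -0.9, "wx": 0, "wy": 0, "wz": 0}, {"x": -0.9, "y": 0, "z": -0.9, "wx": 0, "wy": 0, "wz": 0}, {"x": -0.9, "y": 0, "z": -0.9, "wx": 0, "wy": 0, "wz": 0}, {"x": -0.9, "y": 0, "z": -0.9, "wx": 0, "wy": 0, "wz": 0}, {"x": -0.9, "y": 0, "z": -0.9, "wx": 0, "wy": 0, "wz": 0}])

```text
t: 16.5
tool_pos: [0.5154, 0.1121, 0.178]
ee_rot: [1.651, 1.793, -0.716]
wrist_force: [-0.0, 0.3, -1.1]
gripper_width: 0.0399
grasp_force: 30.0
```

Run:
```python
from h import *
s=st()
a=np.array([.50,-.02,.25])
plan(a,pose(50),24)
plan([.494,-.181,.22],pose(0,4.7),16,a,pose(50))
```

```text
t 16.5 q [ 0.49  0.49  1.53 -0.74  1.53  0.6 ] p [0.5154 0.1121 0.178 ] F [-0.   0.3 -1.1] w 0.0399 30.0
N 24 xyz cm [-0.63 -0.11 -0.27] w deg [0.01 3.63 0.02] path [[0.515, 0.112, 0.178], [0.512, 0.1, 0.203], [0.509, 0.083, 0.224], [0.507, 0.06, 0.24], [0.504, 0.035, 0.25], [0.502, 0.007, 0.254], [0.5, -0.02, 0.25]]
N 16 xyz cm [-0.63 -0.12 -0.84] w deg [ 0.02  3.12 -0.01] path [[0.5, -0.02, 0.25], [0.499, -0.062, 0.256], [0.497, -0.104, 0.253], [0.496, -0.144, 0.241], [0.494, -0.181, 0.22]]
```

Request:
arm_command(rows=[{"x": -0.63, "y": -0.11, "z": -0.27, "wx": 0, "wy": 3.6, "wz": 0}, {"x": -0.63, "y": -0.11, "z": -0.27, "wx": 0, "wy": 3.6, "wz": 0}, {"x": -0.63, "y": -0.11, "z": -0.27, "wx": 0, "wy": 3.6, "wz": 0}, {"x": -0.63, "y": -0.11, "z": -0.27, "wx": 0, "wy": 3.6, "wz": 0}, {"x": -0.63, "y": -0.11, "z": -0.27, "wx": 0, "wy": 3.6, "wz": 0}, {"x": -0.63, "y": -0.11, "z": -0.27, "wx": 0, "wy": 3.6, "wz": 0}, {"x": -0.63, "y": -0.11, "z": -0.27, "wx": 0, "wy": 3.6, "wz": 0}, {"x": -0.63, "y": -0.11, "z": -0.27, "wx": 0, "wy": 3.6, "wz": 0}])

```text
t: 17.3
tool_pos: [0.5088, 0.0823, 0.2237]
ee_rot: [1.954, 2.127, -0.308]
wrist_force: [-0.7, 0.5, -1.8]
gripper_width: 0.0397
grasp_force: 30.0
```

Request:
arm_command(rows=[{"x": -0.63, "y": -0.11, "z": -0.27, "wx": 0, "wy": 3.6, "wz": 0}, {"x": -0.63, "y": -0.11, "z": -0.27, "wx": 0, "wy": 3.6, "wz": 0}, {"x": -0.63, "y": -0.11, "z": -0.27, "wx": 0, "wy": 3.6, "wz": 0}, {"x": -0.63, "y": -0.11, "z": -0.27, "wx": 0, "wy": 3.6, "wz": 0}, {"x": -0.63, "y": -0.11, "z": -0.27, "wx": 0, "wy": 3.6, "wz": 0}, {"x": -0.63, "y": -0.11, "z": -0.27, "wx": 0, "wy": 3.6, "wz": 0}, {"x": -0.63, "y": -0.11, "z": -0.27, "wx": 0, "wy": 3.6, "wz": 0}, {"x": -0.63, "y": -0.11, "z": -0.27, "wx": 0, "wy": 3.6, "wz": 0}])

```text
t: 18.1
tool_pos: [0.5039, 0.0341, 0.2498]
ee_rot: [-2.03, -2.213, -0.193]
wrist_force: [-0.3, 0.2, -0.7]
gripper_width: 0.0399
grasp_force: 30.0
```

Request:
arm_command(rows=[{"x": -0.63, "y": -0.11, "z": -0.27, "wx": 0, "wy": 3.6, "wz": 0}, {"x": -0.63, "y": -0.11, "z": -0.27, "wx": 0, "wy": 3.6, "wz": 0}, {"x": -0.63, "y": -0.11, "z": -0.27, "wx": 0, "wy": 3.6, "wz": 0}, {"x": -0.63, "y": -0.11, "z": -0.27, "wx": 0, "wy": 3.6, "wz": 0}, {"x": -0.63, "y": -0.11, "z": -0.27, "wx": 0, "wy": 3.6, "wz": 0}, {"x": -0.63, "y": -0.11, "z": -0.27, "wx": 0, "wy": 3.6, "wz": 0}, {"x": -0.63, "y": -0.11, "z": -0.27, "wx": 0, "wy": 3.6, "wz": 0}, {"x": -0.63, "y": -0.11, "z": -0.27, "wx": 0, "wy": 3.6, "wz": 0}])

```text
t: 18.9
tool_pos: [0.4997, -0.0208, 0.2497]
ee_rot: [-1.735, -1.894, -0.626]
wrist_force: [0.1, 0.5, -1.9]
gripper_width: 0.0399
grasp_force: 30.0
```

Run:
```python
from h import *
s=st()
plan([.494,-.181,.20],pose(0,4.7),16)
```

```text
t 18.9 q [-0.42  0.31  1.55  0.59  1.64 -0.58] p [ 0.4997 -0.0208  0.2497] F [ 0.1  0.5 -1.9] w 0.0399 30.0
N 16 xyz cm [-0.75 -0.12 -0.77] w deg [-0.    3.17  0.02] path [[0.5, -0.021, 0.25], [0.499, -0.064, 0.251], [0.497, -0.106, 0.243], [0.496, -0.146, 0.225], [0.494, -0.181, 0.2]]
```

Request:
arm_command(rows=[{"x": -0.75, "y": -0.12, "z": -0.77, "wx": 0, "wy": 3.17, "wz": 0}, {"x": -0.75, "y": -0.12, "z": -0.77, "wx": 0, "wy": 3.17, "wz": 0}, {"x": -0.75, "y": -0.12, "z": -0.77, "wx": 0, "wy": 3.17, "wz": 0}, {"x": -0.75, "y": -0.12, "z": -0.77, "wx": 0, "wy": 3.17, "wz": 0}, {"x": -0.75, "y": -0.12, "z": -0.77, "wx": 0, "wy": 3.17, "wz": 0}, {"x": -0.75, "y": -0.12, "z": -0.77, "wx": 0, "wy": 3.17, "wz": 0}, {"x": -0.75, "y": -0.12, "z": -0.77, "wx": 0, "wy": 3.17, "wz": 0}, {"x": -0.75, "y": -0.12, "z": -0.77, "wx": 0, "wy": 3.17, "wz": 0}])

```text
t: 19.7
tool_pos: [0.4974, -0.1066, 0.2426]
ee_rot: [-1.448, -1.583, -0.923]
wrist_force: [-0.2, -0.3, -0.8]
gripper_width: 0.0398
grasp_force: 30.0
```

Request:
arm_command(rows=[{"x": -0.75, "y": -0.12, "z": -0.77, "wx": 0, "wy": 3.17, "wz": 0}, {"x": -0.75, "y": -0.12, "z": -0.77, "wx": 0, "wy": 3.17, "wz": 0}, {"x": -0.75, "y": -0.12, "z": -0.77, "wx": 0, "wy": 3.17, "wz": 0}, {"x": -0.75, "y": -0.12, "z": -0.77, "wx": 0, "wy": 3.17, "wz": 0}, {"x": -0.75, "y": -0.12, "z": -0.77, "wx": 0, "wy": 3.17, "wz": 0}, {"x": -0.75, "y": -0.12, "z": -0.77, "wx": 0, "wy": 3.17, "wz": 0}, {"x": -0.75, "y": -0.12, "z": -0.77, "wx": 0, "wy": 3.17, "wz": 0}, {"x": -0.75, "y": -0.12, "z": -0.77, "wx": 0, "wy": 3.17, "wz": 0}])

```text
t: 20.5
tool_pos: [0.4943, -0.181, 0.1997]
ee_rot: [-1.143, -1.252, -1.151]
wrist_force: [0.1, 0.8, -1.4]
gripper_width: 0.0397
grasp_force: 30.0
```

Run:
```python
from h import *
s=st(); print(rot(s['ee_rot']).round(3))
T=np.array([[-.005,.996,-.084],[.006,.084,.996],[1,.004,-.007]]); U,_,V=np.linalg.svd(T); T=U@V
plan([.4941,-.1811,.106],T,8)
```

```text
t 20.5 q [-0.77  0.91  1.25  1.    2.25 -0.8 ] p [ 0.4943 -0.181   0.1997] F [ 0.1  0.8 -1.4] w 0.0397 30.0
[[-0.006  0.996 -0.085]
 [-0.001  0.085  0.996]
 [ 1.     0.006  0.001]]
N 8 xyz cm [-1.17 -0.01  0.  ] w deg [-0.01 -0.05  0.01] path [[0.494, -0.181, 0.2], [0.494, -0.181, 0.153], [0.494, -0.181, 0.106]]
```

Request:
arm_command(rows=[{"x": -1.5, "y": 0, "z": 0, "wx": 0, "wy": 0, "wz": 0}, {"x": -1.8, "y": 0, "z": 0, "wx": 0, "wy": 0, "wz": 0}, {"x": -1.8, "y": 0, "z": 0, "wx": 0, "wy": 0, "wz": 0}, {"x": -1.5, "y": 0, "z": 0, "wx": 0, "wy": 0, "wz": 0}, {"x": -1.1, "y": 0, "z": 0, "wx": 0, "wy": 0, "wz": 0}, {"x": -0.8, "y": 0, "z": 0, "wx": 0, "wy": 0, "wz": 0}, {"x": -0.5, "y": 0, "z": 0, "wx": 0, "wy": 0, "wz": 0}, {"x": -0.3, "y": 0, "z": 0, "wx": 0, "wy": -0.4, "wz": 0}])

```text
t: 21.3
tool_pos: [0.4949, -0.1804, 0.1063]
ee_rot: [-1.15, -1.257, -1.146]
wrist_force: [-0.8, -0.1, -1.6]
gripper_width: 0.0401
grasp_force: 30.0
```

Request:
arm_command(rows=[{"x": -0.1, "y": 0, "z": 0, "wx": 0, "wy": 0, "wz": 0}, {"x": -0.1, "y": 0, "z": 0, "wx": 0, "wy": 0, "wz": 0}, {"x": -0.1, "y": 0, "z": 0, "wx": 0, "wy": 0, "wz": 0}, {"x": -0.1, "y": 0, "z": 0, "wx": 0, "wy": 0, "wz": 0}, {"x": 0, "y": 0, "z": 0, "wx": 0, "wy": 0, "wz": 0}, {"x": 0, "y": 0, "z": 0, "wx": 0, "wy": 0, "wz": 0}, {"x": 0, "y": 0, "z": 0, "wx": 0, "wy": 0, "wz": 0}, {"x": 0, "y": 0, "z": 0, "wx": 0, "wy": 0, "wz": 0}])

```text
t: 22.1
tool_pos: [0.4949, -0.1805, 0.1027]
ee_rot: [-1.15, -1.257, -1.146]
wrist_force: [0.1, 0.4, -1.8]
gripper_width: 0.04
grasp_force: 30.0
```

Not in contact yet. About 2 mm to go.

Request:
arm_command(rows=[{"x": -0.05, "y": 0, "z": 0, "wx": 0, "wy": 0, "wz": 0}, {"x": -0.05, "y": 0, "z": 0, "wx": 0, "wy": 0, "wz": 0}, {"x": -0.05, "y": 0, "z": 0, "wx": 0, "wy": 0, "wz": 0}, {"x": -0.05, "y": 0, "z": 0, "wx": 0, "wy": 0, "wz": 0}, {"x": 0, "y": 0, "z": 0, "wx": 0, "wy": 0, "wz": 0}, {"x": 0, "y": 0, "z": 0, "wx": 0, "wy": 0, "wz": 0}, {"x": 0, "y": 0, "z": 0, "wx": 0, "wy": 0, "wz": 0}, {"x": 0, "y": 0, "z": 0, "wx": 0, "wy": 0, "wz": 0}])

```text
t: 22.9
tool_pos: [0.4949, -0.1805, 0.1007]
ee_rot: [-1.15, -1.257, -1.146]
wrist_force: [-0.4, 0.1, -0.1]
gripper_width: 0.0398
grasp_force: 30.0
```

Run:
```python
from h import *
s=st(); print(rot(s['ee_rot']).round(3), s['wrist_torque'])
```

```text
t 22.9 q [-0.77  1.07  1.21  0.92  2.17 -0.92] p [ 0.4949 -0.1805  0.1007] F [-0.4  0.1 -0.1] w 0.0398 30.0
[[-0.005  0.996 -0.085]
 [ 0.007  0.085  0.996]
 [ 1.     0.004 -0.008]] [-0.4453096  -0.13572312 -0.00310394]
```

The force is now close to zero and the height matches the pickup, so the holder is on the bench. I'll open and back off along the tool.

Request:
arm_command(rows=[{"x": -0.03, "y": 0, "z": 0, "wx": 0, "wy": 0, "wz": 0}, {"x": 0, "y": 0, "z": 0, "wx": 0, "wy": 0, "wz": 0}, {"x": 0, "y": 0, "z": 0, "wx": 0, "wy": 0, "wz": 0}, {"x": 0, "y": 0, "z": 0, "wx": 0, "wy": 0, "wz": 0}, {"x": 0, "y": 0, "z": 0, "wx": 0, "wy": 0, "wz": 0}, {"x": 0, "y": 0, "z": 0, "wx": 0, "wy": 0, "wz": 0}, {"x": 0, "y": 0, "z": 0, "wx": 0, "wy": 0, "wz": 0}, {"x": 0, "y": 0, "z": 0, "wx": 0, "wy": 0, "wz": 0}])

```text
t: 23.7
tool_pos: [0.4949, -0.1805, 0.1006]
ee_rot: [-1.149, -1.257, -1.147]
wrist_force: [-0.4, 0.3, 5.4]
gripper_width: 0.0395
grasp_force: 30.0
```

Request:
arm_command(rows=[{"x": 0, "y": 0, "z": 0, "wx": 0, "wy": 0, "wz": 0}, {"x": 0, "y": 0, "z": 0, "wx": 0, "wy": 0, "wz": 0}, {"x": 0, "y": 0, "z": 0, "wx": 0, "wy": 0, "wz": 0}, {"x": 0, "y": 0, "z": 0, "wx": 0, "wy": 0, "wz": 0}, {"x": 0, "y": 0, "z": 0, "wx": 0, "wy": 0, "wz": 0}, {"x": 0, "y": 0, "z": 0, "wx": 0, "wy": 0, "wz": 0}, {"x": 0, "y": 0, "z": 0, "wx": 0, "wy": 0, "wz": 0}, {"x": 0, "y": 0, "z": 0, "wx": 0, "wy": 0, "wz": 0}], jaw=7.5)

```text
t: 24.5
tool_pos: [0.4949, -0.1805, 0.1004]
ee_rot: [-1.15, -1.257, -1.146]
wrist_force: [-0.5, 0.5, 0.1]
gripper_width: 0.0747
grasp_force: 0.0
```

Request:
arm_command(rows=[{"x": 0, "y": 0, "z": -1, "wx": 0, "wy": 0, "wz": 0}, {"x": 0, "y": 0, "z": -1.5, "wx": 0, "wy": 0, "wz": 0}, {"x": 0, "y": 0, "z": -1.5, "wx": 0, "wy": 0, "wz": 0}, {"x": 0, "y": 0, "z": -1.5, "wx": 0, "wy": 0, "wz": 0}, {"x": 0, "y": 0, "z": -1.5, "wx": 0, "wy": 0, "wz": 0}, {"x": 0, "y": 0, "z": -1.5, "wx": 0, "wy": 0, "wz": 0}, {"x": 0, "y": 0, "z": -1.5, "wx": 0, "wy": 0, "wz": 0}, {"x": 0, "y": 0, "z": -1, "wx": 0, "wy": 0, "wz": 0}])

```text
t: 25.3
tool_pos: [0.5039, -0.2916, 0.1012]
ee_rot: [-1.151, -1.257, -1.147]
wrist_force: [0.3, 0.8, 0.3]
gripper_width: 0.0751
grasp_force: 0.0
```

Run:
```python
from h import *
st()
d=snap('scene','s5'); cv2.imwrite('pics/s5b.png',cv2.resize(d['image'][80:400,100:520],(787,600)))
```

```text
t 25.3 q [-0.86  1.24  0.85  0.96  2.35 -0.79] p [ 0.5039 -0.2916  0.1012] F [0.3 0.8 0.3] w 0.0751 0.0
```

View pics/s5b.png

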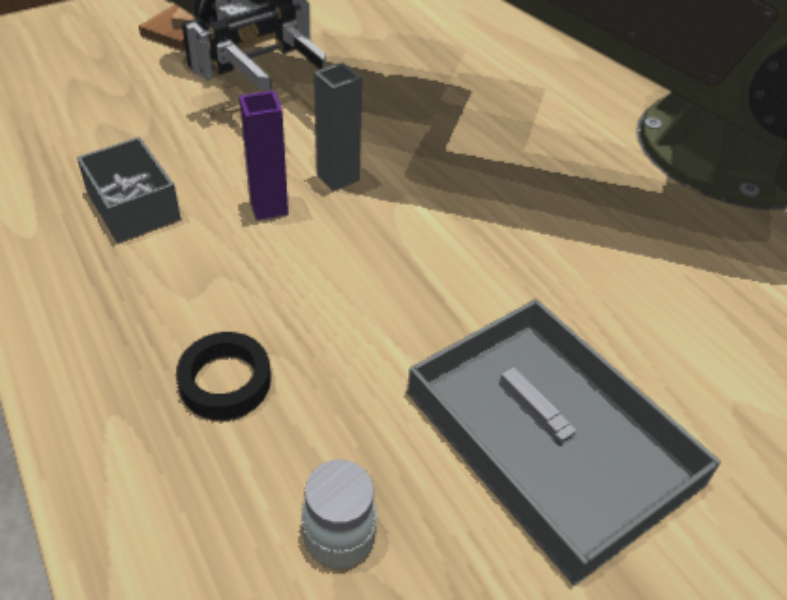

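The chisel lies flat in the tray at (538,405). The holder stands upright at (338,130), clear of the gripper, and the bystanders have not moved. Handing in.

```bash
python3 -c "
from cell import r
print(r.close_job())"
```

```text
the job is handed in; nothing more can be done
None
```

The chisel is lying flat in the tray, the empty holder stands upright back on its spot on the bench, nothing else was moved, and the job is handed in at about 25 s.

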